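# Hold a press plate flush on a tilted, freshly glued phone

## Robot

A 7-joint arm with a two-finger parallel gripper is mounted at the origin on a cart in front of the work surface, level with it; the furniture and walls round the work are solid. World frame = base frame: x ahead of the robot, y to its left, z up, the work surface at z = 0. Lengths are in m, angles in rad, forces in N, time in s.
With the tool pointing down it reaches from about 0.375 to 0.925 m from the base axis. Payload 3.1 kg.
Tool frame: the origin (TCP) lies at the very end of the fingers, on their centre line; the grasp point (between the pads) lies 19 mm behind it (manip.hold_point_z is the distance from the TCP to the grasp point, in m); z points along the fingers, x is the direction in which the jaws open and shut, and the axes are right-handed (so a half turn about z gives the same grasp; the last joint's range is limited). The gripper opens to 85 mm and grips with 20 to 120 N. Pads are 22 mm wide; open, the fingers measure 114 mm over their backs; the gripper's body (76 mm by 85 mm) begins 54 mm behind the grasp point. The pads swing forward as they close: fully open they stand 13 mm farther back than shut.
Start: joints at [1.097, 0.383, 0.044, 1.598, -0.018, 1.161, -0.05], TCP at [0.239, -0.605, 0.231] pointing down, gripper open.
Joint ranges: [-2.61, 2.61], [-0.41, 2.15], [-1.48, 1.57], [0, 2.5], [-1.57, 4.71], [0.05, 1.97], [-2.85, 2.85]. Speed limits (rad/s): [2.79, 2.79, 3.14, 3.14, 3.14, 3.14, 3.14].

## Interface

Orientations are given as a unit quaternion [x, y, z, w].
In Python, from bench import manip gives the robot as it stands. Calls block until the motion is done:
- manip.goto(position, orientation): joint-space move of the TCP to a pose.
- manip.servo_line(position, rot=None, v=0.15): straight line of the TCP; rot=None keeps the orientation; v is the mean speed in m/s.
- manip.movej(angles): joint-space move.
- manip.release() and manip.clamp(force=None): open the fingers fully, or close them until they stop; force is the grip in N (None keeps the last).
- manip.wait(seconds).
- manip.ik(position, orientation): joint angles nearest the present ones, or None.
- manip.camera(name): name is "scene" or "side" or "wrist"; returns a dict with "img" (384x512x3 uint8, blue, green, red), "K" (3x3 intrinsics, pixels), "rvec" (rotation vector, rad) and "tvec" (3), from world to camera coordinates, as OpenCV has them; the wrist camera has in their place "hand_eye" (4x4, takes a point from camera to tool coordinates, whose origin is the TCP and whose axes are the tool frame's). Camera axes: x right, y down, z forward; pixel columns grow to the right and rows downward; lengths in m; the calibration is good to about 2 mm. A picture is of the moment at which its call begins: read the wrist's pose just before it. There is no depth.
A pose or a line that the arm cannot do raises manip.PlanningError and nothing moves.
- manip.finish_job(): hands the job in, once; it reports no verdict.
Readings, each from a call of its own:
- manip.current_clock(): time.
- manip.current_qpos(): joint angles.
- manip.current_joint_velocities(): joint speeds.
- manip.current_effort(): joint torques, N m.
- manip.current_eef_pos(): TCP position.
- manip.current_eef_rot(): TCP orientation.
- manip.current_contact_force(): force on the tool from outside, world axes, zero at the start.
- manip.current_torque(): the same for the moment, N m.
- manip.current_width(): opening from 0.0 (shut) to 1.0 (fully open).
Only numpy, scipy, OpenCV 4.12 (cv2) and the standard library are available. Lean on these libraries where they do the work, as an engineer would, in place of code of your own. Each camera call takes 0.05 s, during which the arm holds its last target.

## Task

The black phone on the tilting stand has a freshly glued screen. Lift the press plate up and off its hook by the handle, tilt it to match the slope of the screen, lay its flat underside flush on the middle of the screen with its long side along the phone's long side, and press lightly, well below what would crack the glass. Finish like that: still gripping the handle and still pressing, without letting go, and leave the other things on the bench where they are.

Things in the scene. Friction and masses are not known exactly. Their poses are not given: they have to be found in the camera images.
- press_plate: Press plate, about 0.25 kg: flat aluminium plate 110 x 60 x 8 mm, black rubber underside, upright flat grey handle in its middle. Origin: centre of the underside. x along the 110 mm side, y along the 60 mm side, z up the handle, square to the plate (alike after half a turn about z). Starts hanging on the hook by its handle, underside level, 59 mm above the bench.
- handle_grip (a point): Point in the handle, 95 mm above the centre of the underside; axes as press_plate. The handle is 40 mm wide (x), 12 mm thick (y), its top 121 mm above the underside. It is solid from 64 to 121 mm: grip there, across the 12 mm. A window through it along y, 26 mm wide, from 39 to 64 mm above the underside, takes the hook.
- hook_stand: Fixed steel hook stand; origin: centre of the underside of its base (130 x 110 x 12 mm) on the bench. A post (10 x 24 mm, top 122 mm above the bench) at x = +52 mm carries a flat strip, 16 mm wide, 4 mm thick, that points along the stand's -x, roughly to the robot; its end at x = -18 mm is turned up 6 mm above the strip.
- hook_seat (a point): Point on top of the hook's strip at x = -2 mm, 122 mm above the bench, where the upper edge of the handle's window rests; axes as hook_stand. To free the plate raise it 7 to 20 mm (13 is the middle), then draw it away along the stand's -x by 70 mm or more.
- glued_phone: Black phone 146 x 71 x 8 mm clipped on the tilting table of a fixed glue stand (base 130 x 190 mm, hinge 66 mm above the bench, clamped: it does not give). Origin: centre of its back. x along its long side, level; y along its short side, up the slope; z out of the screen, up and roughly toward the robot. Slope 15 to 35 degrees from level, differing per run.
- screen (a point): Centre of the phone's flat screen surface, 8 mm above glued_phone's origin along z; axes as glued_phone. The edge clips stay 3 mm below the screen.
- paste_tin: Bystander: round white tin, 47 mm across, 20 mm high, lying loose. Leave it.
- kapton_roll: Bystander: amber tape roll, 63 mm across, 19 mm high, lying loose. Leave it.
- phone_open_a: Bystander: opened phone, 160 x 78 x 8 mm, lying loose flat on the bench. Leave it.
- driver_violet: Bystander: small screwdriver, 122 x 12 x 10 mm, lying loose. Leave it.
- driver_green: Bystander: small screwdriver, 122 x 12 x 10 mm, lying loose. Leave it.
- flux_syringe: Bystander: syringe, 118 x 22 x 15 mm, lying loose. Leave it.

How it is judged:
By the outcome, as a careful person would: the job done as asked, in the order asked, and still so for the second after the job is handed in, while the arm keeps its last pose, push and grip.
It also fails if it takes over 45 s, if anything falls off the work surface, if the arm or the gripper's body presses on something with over 40 N, if the wrist force passes 120 N, or if a joint passes its speed limit or range.

## Working session

There is one attempt and no reset: what is moved stays moved. The work goes in short steps, each a Python script; the robot and the scene stay as the last script left them, time stands still between calls to the robot, and variables do not carry over. Pictures are saved under pics/ and viewed, and the job is handed in when it is done.

```bash
ls -la; mkdir -p pics; cat > h.py <<'E'
import numpy as np, cv2
from scipy.spatial.transform import Rotation as R
from bench import manip
def snap(n,f):
    c=manip.camera(n); cv2.imwrite(f'pics/{f}.png',c['img'])
    d={k:np.array(c[k]) for k in c if k!='img'}
    np.savez(f'pics/{f}.npz',img=c['img'],**d); return c
E
python3 - <<'E'
from h import *
for n in('scene','side','wrist'):
    c=snap(n,n+'0'); print(n,{k:np.round(np.array(c[k]),3).tolist() for k in c if k!='img'})
print(manip.current_clock(),manip.current_eef_pos(),manip.current_eef_rot(),manip.current_contact_force(),manip.hold_point_z)
E
```

```text
total 12
drwxr-xr-x  3 agent agent 4096 Dec  7 05:00 .
drwxr-xr-x 23 root  root  4096 Dec  7 05:00 ..
drwxr-xr-x  2 agent agent 4096 Dec  7 05:00 pics
scene {'K': [[415.942, 0.0, 253.004], [0.0, 415.942, 183.29], [0.0, 0.0, 1.0]], 'rvec': [1.202, -1.99, 1.156], 'tvec': [0.276, 0.321, 1.373]}
side {'K': [[354.583, 0.0, 259.913], [0.0, 354.583, 189.68], [0.0, 0.0, 1.0]], 'rvec': [0.274, -2.529, 1.635], 'tvec': [0.489, 0.112, 1.185]}
wrist {'K': [[295.281, 0.0, 257.377], [0.0, 295.281, 192.082], [0.0, 0.0, 1.0]], 'hand_eye': [[1.0, 0.001, -0.001, -0.0], [-0.001, 0.956, 0.293, -0.075], [0.001, -0.293, 0.956, -0.143], [0.0, 0.0, 0.0, 1.0]]}
0.15 [ 0.23831982 -0.60392732  0.23013771] [ 8.26789010e-01 -5.62511152e-01 -9.07848268e-04 -5.58764102e-04] [-0.11725639 -0.33712489  0.09428475] 0.0187
```

View pics/scene0.png

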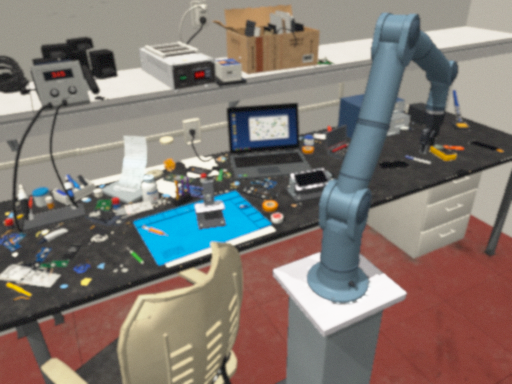

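View pics/side0.png

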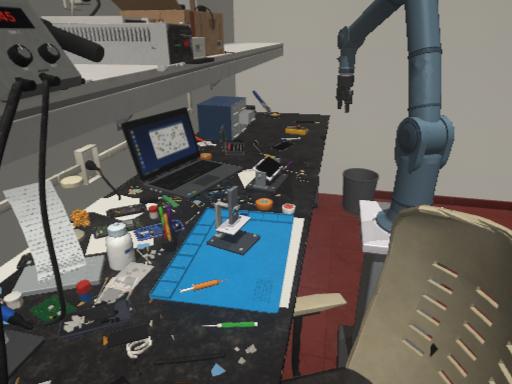

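View pics/wrist0.png

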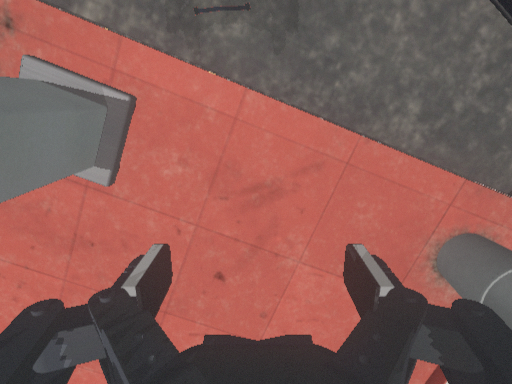

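The scene view shows the hook stand with the plate near (209,208) and the tilted phone near (310,180). In the side view they are near (232,225) and (267,165). I'll zoom in on both and cast rough rays.

```bash
cat >> h.py <<'E'
def ext(d):
    if 'rvec' in d:
        Rm=cv2.Rodrigues(np.array(d['rvec'],float))[0]; t=np.array(d['tvec'],float).ravel()
    else: Rm,t=d['Rw'],d['tw']
    return Rm,t
def ray(d,uv):
    Rm,t=ext(d); v=np.linalg.inv(d['K'])@np.array([uv[0],uv[1],1.]); v=Rm.T@v
    return -Rm.T@t, v/np.linalg.norm(v)
def onz(d,uv,z):
    o,v=ray(d,uv); return o+v*(z-o[2])/v[2]
def tri(rays):
    A=0;b=0
    for o,v in rays:
        P=np.eye(3)-np.outer(v,v);A=A+P;b=b+P@o
    p=np.linalg.solve(A,b); return p,[np.linalg.norm((np.eye(3)-np.outer(v,v))@(p-o)) for o,v in rays]
def proj(d,p):
    Rm,t=ext(d); q=d['K']@(Rm@np.array(p)+t); return q[:2]/q[2]
def load(f): return dict(np.load(f'pics/{f}.npz'))
def wsnap(f):
    p=np.array(manip.current_eef_pos());q=np.array(manip.current_eef_rot());c=manip.camera('wrist')
    T=np.eye(4);T[:3,:3]=R.from_quat(q).as_matrix();T[:3,3]=p
    W=T@np.array(c['hand_eye']); Wi=np.linalg.inv(W)
    cv2.imwrite(f'pics/{f}.png',c['img'])
    np.savez(f'pics/{f}.npz',img=c['img'],K=np.array(c['K']),Rw=Wi[:3,:3],tw=Wi[:3,3])
E
python3 - <<'E'
from h import *
s=load('scene0');d=load('side0')
a=cv2.resize(s['img'][150:270,130:350],None,fx=3.5,fy=3.5,interpolation=cv2.INTER_CUBIC);cv2.imwrite('pics/s_z.png',a)
a=cv2.resize(d['img'][140:340,150:330],None,fx=3,fy=3,interpolation=cv2.INTER_CUBIC);cv2.imwrite('pics/d_z.png',a)
print(tri([ray(s,(208,185)),ray(d,(234,190))]))
print(tri([ray(s,(310,180)),ray(d,(267,166))]))
E
```

```text
(array([0.52429113, 0.23255078, 0.16960658]), [np.float64(0.003587491491777665), np.float64(0.0035874914917777938)])
(array([ 0.52272706, -0.24472235,  0.06763203]), [np.float64(0.004823754637226354), np.float64(0.004823754637226567)])
```

View pics/s_z.png

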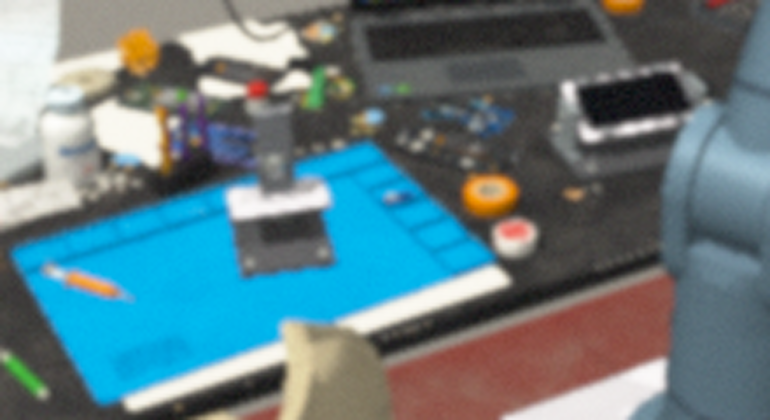

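View pics/d_z.png

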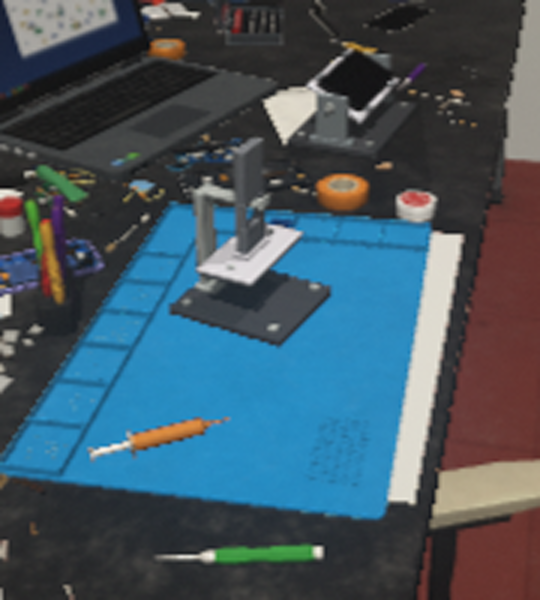

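Triangulation puts the plate handle near (0.52, 0.23) and the phone near (0.52, −0.245), both within reach. Next are close wrist views, so I'll check IK for the viewing and working poses.

```bash
cat >> h.py <<'E'
def down(a): return [np.cos(a/2),np.sin(a/2),0,0]
E
python3 - <<'E'
from h import *
for nm,p in (('phoneview',[0.48,-0.2,0.32]),('phoneview2',[0.42,-0.28,0.32]),('plateview',[0.45,0.22,0.36]),('grasp',[0.52,0.235,0.14])):
  for a in (-180,-135,-90,-45,0,45,90,135):
    q=manip.ik(p,down(np.radians(a))); print(nm,a,None if q is None else np.round(q,2))
print(manip.current_clock())
E
```

```text
phoneview -180 [ 0.43  0.07 -0.12  1.79  0.01  1.28 -2.83]
phoneview -135 [ 0.48  0.08 -0.17  1.79  0.01  1.28 -2.05]
phoneview -90 [ 0.53  0.08 -0.22  1.79  0.02  1.28 -1.27]
phoneview -45 [ 0.58  0.08 -0.28  1.78  0.02  1.28 -0.49]
phoneview 0 [ 0.69  0.09 -0.4   1.78  0.04  1.28  0.29]
phoneview 45 [ 0.75  0.09 -0.46  1.78  0.04  1.28  1.06]
phoneview 90 [ 0.82  0.1  -0.53  1.77  0.05  1.28  1.84]
phoneview 135 [ 1.42  0.24 -1.24  1.75  0.24  1.31  2.48]
phoneview2 -180 [ 0.51  0.04 -0.01  1.83  0.    1.27 -2.64]
phoneview2 -135 [ 0.57  0.04 -0.07  1.83  0.    1.27 -1.85]
phoneview2 -90 [ 0.62  0.04 -0.12  1.82  0.01  1.27 -1.07]
phoneview2 -45 [ 0.71  0.05 -0.21  1.82  0.01  1.28 -0.29]
phoneview2 0 [ 0.82  0.05 -0.32  1.82  0.02  1.28  0.49]
phoneview2 45 [ 0.9   0.06 -0.4   1.81  0.02  1.28  1.27]
phoneview2 90 [ 0.97  0.06 -0.47  1.81  0.03  1.28  2.05]
phoneview2 135 [ 1.66  0.19 -1.25  1.79  0.19  1.3   2.71]
plateview -180 [ 0.67  0.14 -1.29  1.73  0.13  1.37  2.51]
plateview -135 None
plateview -90 [ 0.61  0.11 -1.2   1.74  0.11  1.37 -2.18]
plateview -45 [ 0.7   0.15 -1.33  1.73  0.15  1.37 -1.44]
plateview 0 [ 0.77  0.2  -1.43  1.73  0.2   1.38 -0.7 ]
plateview 45 [ 0.75  0.18 -1.39  1.73  0.18  1.38  0.11]
plateview 90 [ 0.71  0.16 -1.34  1.73  0.16  1.37  0.92]
plateview 135 [ 0.67  0.14 -1.29  1.73  0.13  1.37  1.72]
grasp -180 [ 0.45  0.7  -1.24  1.83  0.73  1.16  2.1 ]
grasp -135 [-1.24  0.48  0.93  1.91 -0.46  0.99 -2.46]
grasp -90 [ 0.15  0.45 -0.79  1.84  0.38  1.   -2.37]
grasp -45 [ 0.25  0.5  -0.92  1.84  0.46  1.03 -1.64]
grasp 0 [ 0.3   0.54 -1.    1.83  0.52  1.06 -0.9 ]
grasp 45 [ 0.31  0.55 -1.02  1.83  0.53  1.06 -0.12]
grasp 90 [ 0.32  0.55 -1.02  1.83  0.54  1.06  0.66]
grasp 135 [ 0.45  0.7  -1.24  1.83  0.73  1.16  1.31]
0.15
```

```bash
python3 - <<'E'
from h import *
manip.goto([0.44,-0.245,0.32],down(np.pi/2)); wsnap('wp1')
print(manip.current_clock(),manip.current_eef_pos())
manip.goto([0.50,-0.19,0.32],down(0)); wsnap('wp2')
print(manip.current_clock(),manip.current_eef_pos())
manip.goto([0.46,0.235,0.36],down(np.pi/2)); wsnap('wh1')
print(manip.current_clock(),manip.current_eef_pos(),manip.current_contact_force())
for f in('wp1','wp2','wh1'): cv2.imwrite(f'pics/{f}z.png',cv2.resize(cv2.imread(f'pics/{f}.png'),None,fx=1.5,fy=1.5,interpolation=cv2.INTER_CUBIC))
E
```

```text
1.9583 [ 0.4395021  -0.24606314  0.31976281]
3.5417 [ 0.49981703 -0.1904224   0.31991825]
5.1667 [0.46110752 0.23284366 0.35958628] [ 0.86937725 -0.85254659  0.00662462]
```

View pics/wp1z.png

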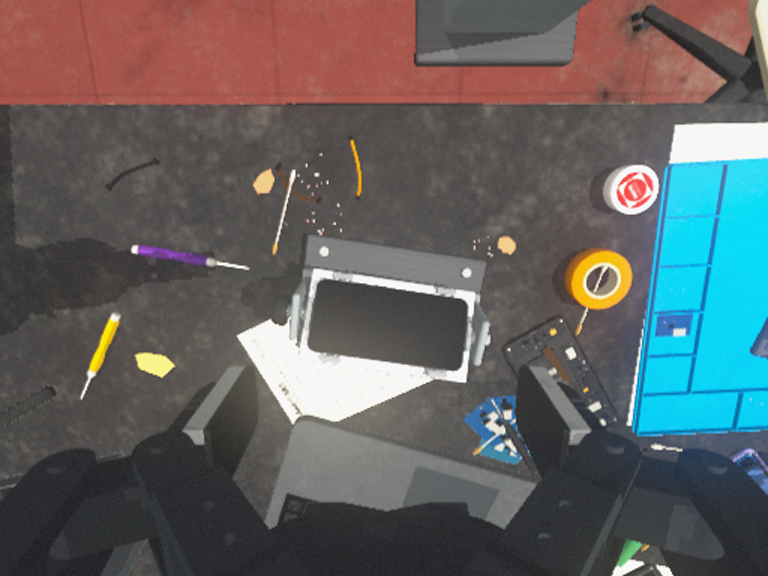

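View pics/wp2z.png

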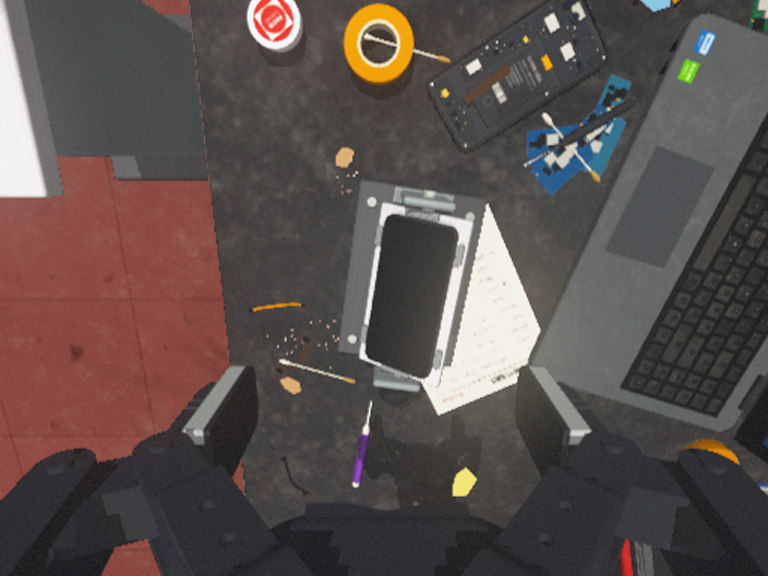

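View pics/wh1z.png

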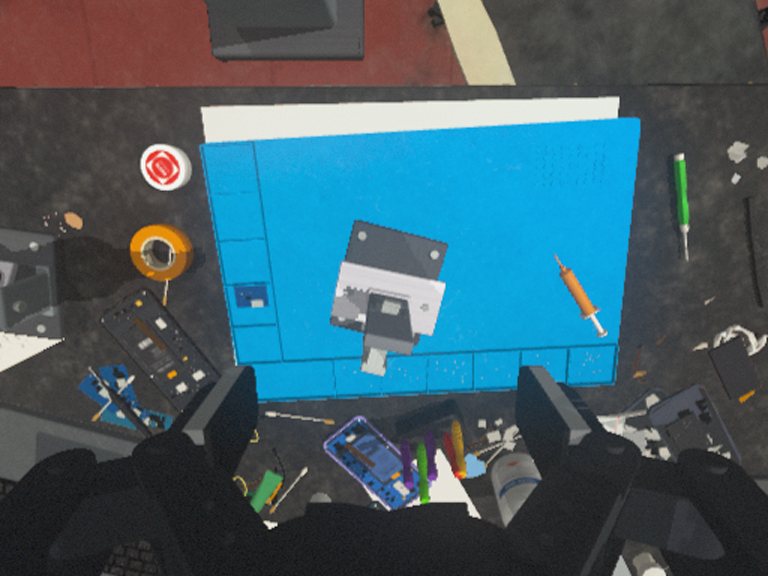

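The wrist views show the phone near (385,325) and (408,297) in the 1.5× pictures. The plate hangs at about (388,300) in wh1, its handle leaning away in perspective. Zooming in and extracting the phone edges.

```bash
python3 - <<'E'
from h import *
a=cv2.imread('pics/wp1.png')[150:270,185:335]; b=cv2.imread('pics/wp2.png')[115:270,220:330]; c=cv2.imread('pics/wh1.png')[135:260,205:310]
for n,i,f in(('z1',a,5),('z2',b,3.8),('z3',c,4.7)): cv2.imwrite(f'pics/{n}.png',cv2.resize(i,None,fx=f,fy=f,interpolation=cv2.INTER_CUBIC))
E
```

```text
(no output)
```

View pics/z1.png

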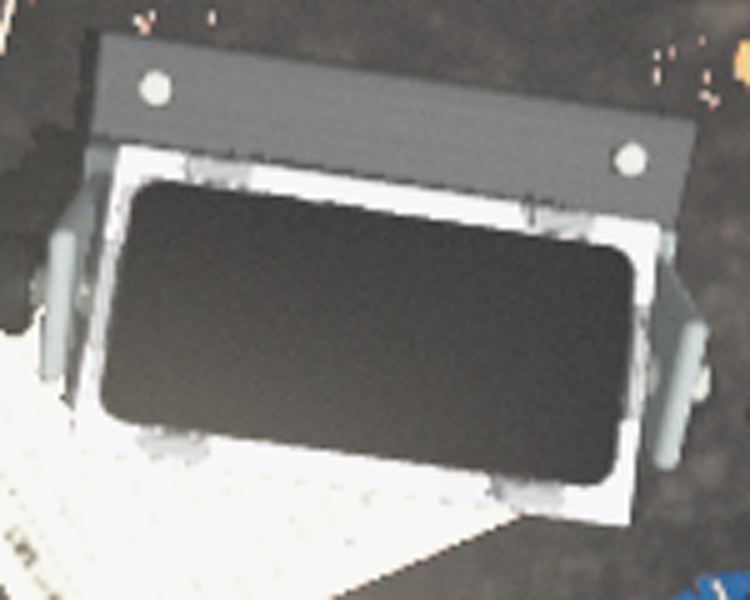

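View pics/z2.png

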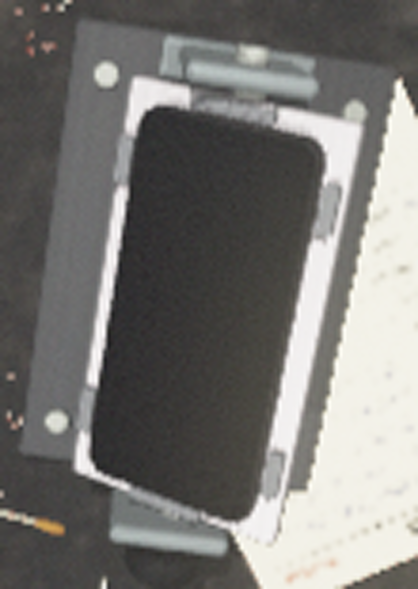

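View pics/z3.png

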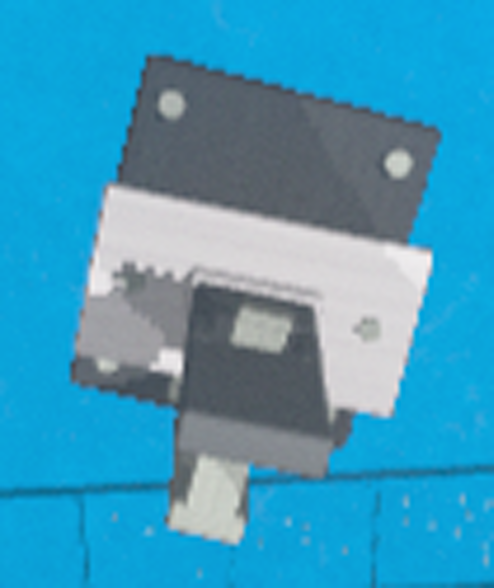

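```bash
cat > phone.py <<'E'
from h import *
def quad(f,seed,thr):
    d=load(f);im=d['img'];g=cv2.cvtColor(im,cv2.COLOR_BGR2GRAY)
    m=(cv2.GaussianBlur(g,(0,0),0.7)<thr).astype(np.uint8)
    n,l=cv2.connectedComponents(m,connectivity=4); m=(l==l[seed[1],seed[0]]).astype(np.uint8)
    m=cv2.morphologyEx(m,cv2.MORPH_OPEN,np.ones((7,7),np.uint8))
    cs,_=cv2.findContours(m,cv2.RETR_EXTERNAL,cv2.CHAIN_APPROX_NONE);c=max(cs,key=cv2.contourArea)[:,0].astype(float)
    print(f,'area',m.sum(),'gray at seed',g[seed[1],seed[0]])
    cen=c.mean(0)
    c=c+0.5*(c-cen)/np.linalg.norm(c-cen,axis=1)[:,None]   # contour on inner pixel centres
    (cx,cy),(w,h),ang=cv2.minAreaRect(c.astype(np.float32)); bx=cv2.boxPoints(((cx,cy),(w,h),ang))
    lines=[]
    for i in range(4):
        a,b=bx[i],bx[(i+1)%4];u=(b-a)/np.linalg.norm(b-a);L=np.linalg.norm(b-a);nn=np.array([-u[1],u[0]])
        s=(c-a)@u;e=np.abs((c-a)@nn); P=c[(s>.2*L)&(s<.8*L)&(e<8)]
        for _ in range(3):
            vx,vy,x0,y0=cv2.fitLine(P.astype(np.float32),cv2.DIST_HUBER,0,.01,.01).ravel()
            r=np.abs((P-[x0,y0])@np.array([-vy,vx]));P=P[r<1.2]
        lines.append(np.cross([x0,y0,1],[x0+vx,y0+vy,1]))
    cor=[]
    for i in range(4):
        p=np.cross(lines[i],lines[(i+1)%4]);cor.append(p[:2]/p[2])
    return d,np.array(cor)
d1,q1=quad('wp1',(257,215),125)
d2,q2=quad('wp2',(272,195),125)
print(q1.round(1).tolist());print(q2.round(1).tolist())
best=None
from itertools import product
for k,rev in product(range(4),(1,-1)):
    qq=np.roll(q2[::rev],k,0); T=[tri([ray(d1,a),ray(d2,b)]) for a,b in zip(q1,qq)]
    e=sum(t[1][0] for t in T)
    if best is None or e<best[0]: best=(e,T)
P=np.array([t[0] for t in best[1]]);print(P.round(4),[round(t[1][0]*1e3,2) for t in best[1]])
L=[np.linalg.norm(P[i]-P[(i+1)%4]) for i in range(4)];print('sides',np.round(L,4))
c=P.mean(0);_,S,V=np.linalg.svd(P-c);z=V[2]*np.sign(V[2][2]);print('centre',c,'nrm',z,'planar',S[2])
# x: long side direction
i=int(np.argmax(L)); x=(P[(i+1)%4]-P[i])+(P[(i+2)%4]-P[(i+3)%4])*1.0
x/=np.linalg.norm(x)
y=np.cross(z,x)
if y[2]<0: x,y=-x,-y
print('x',x,'y',y,'slope',np.degrees(np.arccos(z[2])))
# PnP cross-check on the two views
for d,q in((d1,q1),):
    pass
np.savez('phone.npz',P=P,c=c,x=x,y=y,z=z)
# PnP with known 146x71
def pnp(d,q):
    Rm,t=ext(d)
    LL=[np.linalg.norm(q[i]-q[(i+1)%4]) for i in range(4)]
    hx,hy=.073,.0355
    obj=np.array([[-hx,-hy,0],[hx,-hy,0],[hx,hy,0],[-hx,hy,0]])
    out=[]
    for k,rev in product(range(4),(1,-1)):
        qq=np.roll(q[::rev],k,0)
        n,rv,tv,er=cv2.solvePnPGeneric(obj,qq.astype(np.float64),d['K'],None,flags=cv2.SOLVEPNP_IPPE)
        for a,b,e in zip(rv,tv,er):
            Rw=Rm.T@cv2.Rodrigues(a)[0];cw=Rm.T@(b.ravel()-t)
            if Rw[2,2]>0 and Rw[2,1]>0: out.append((float(e.ravel()[0]),cw,Rw))
    out.sort(key=lambda o:o[0])
    for o in out[:2]: print('pnp err',round(o[0],2),'c',o[1].round(4),'x',o[2][:,0].round(3),'z',o[2][:,2].round(3),'slope',np.degrees(np.arccos(o[2][2,2])).round(2))
pnp(d1,q1);pnp(d2,q2)
E
python3 phone.py
```

```text
wp1 area 4927 gray at seed 77
wp2 area 4808 gray at seed 57
[[211.4, 184.5], [313.5, 200.0], [306.7, 247.6], [204.2, 231.9]]
[[257.7, 139.8], [306.3, 151.6], [284.3, 254.4], [241.8, 237.5]]
[[ 0.4775 -0.3102  0.0595]
 [ 0.5009 -0.1645  0.0602]
 [ 0.5628 -0.1758  0.0873]
 [ 0.5375 -0.3193  0.0912]] [np.float64(0.36), np.float64(0.02), np.float64(0.26), np.float64(1.36)]
sides [0.1476 0.0685 0.1458 0.0685]
centre [ 0.51966612 -0.24243217  0.07453816] nrm [-0.42222703  0.08073182  0.90288798] planar 0.002520680328583204
x [-0.16565997 -0.98612355  0.01082204] y [ 0.89123279 -0.14500304  0.42974204] slope 25.45968455485096
pnp err 0.81 c [ 0.5203 -0.2435  0.0748] x [-0.135 -0.988 -0.071] z [-0.066 -0.062  0.996] slope 5.22
pnp err 1.13 c [ 0.5186 -0.243   0.0742] x [-0.142 -0.988 -0.052] z [-0.635  0.051  0.77 ] slope 39.61
pnp err 0.2 c [ 0.5196 -0.2419  0.0765] x [-0.163 -0.987  0.014] z [-0.487  0.093  0.869] slope 29.71
pnp err 2.75 c [ 0.5228 -0.2346  0.0784] x [ 0.19   0.808 -0.558] z [0.404 0.454 0.794] slope 37.4
```

```bash
cat > ba.py <<'E'
from phone import *
from scipy.optimize import least_squares
from itertools import product
hx,hy=.073,.0355
obj=np.array([[-hx,-hy,0],[hx,-hy,0],[hx,hy,0],[-hx,hy,0]])
def fr(p):
    x=np.array([np.cos(p[3]),np.sin(p[3]),0]);up=np.array([0,0,1.]);h=np.cross(up,x)
    y=np.cos(p[4])*h+np.sin(p[4])*up; return np.c_[x,y,np.cross(x,y)]
def order(d,q,p0):
    pr=np.array([proj(d,p0[:3]+fr(p0)@o) for o in obj]); return np.array([q[np.argmin(np.linalg.norm(q-a,axis=1))] for a in pr])
p0=np.r_[c,np.arctan2(x[1],x[0]),np.radians(26)]
V=[(d1,order(d1,q1,p0)),(d2,order(d2,q2,p0))]
def res(p,V): return np.concatenate([(proj(d,p[:3]+fr(p)@o)-a) for d,q in V for o,a in zip(obj,q)])
for nm,VV in(('both',V),('1',V[:1]),('2',V[1:])):
    s=least_squares(res,p0,args=(VV,),loss='soft_l1',f_scale=.5); J=s.jac;print(nm,s.x[:3].round(4),'yaw',np.degrees(s.x[3]).round(2),'slope',np.degrees(s.x[4]).round(2),'sd(deg/0.4px)',np.degrees(.4*np.sqrt(np.diag(np.linalg.inv(J.T@J))[4])).round(2));print(res(s.x,VV).round(2))
    if nm=='both': p=s.x;np.save('phone_ba.npy',p)
E
python3 ba.py | tail -9
python3 - <<'E'
from h import *
# low side view of the phone, looking along -y
for tilt in(45,55,65):
  t=np.radians(tilt)
  z=np.array([0,-np.sin(t),-np.cos(t)])  # tool z
  for a in (0,1):
    x=np.array([1.,0,0]) if a==0 else np.array([-1.,0,0])
    y=np.cross(z,x);M=np.c_[x,y,z];pos=np.array([.52,-.245,.08])-z*0.22
    for dz in(0,): 
      q=manip.ik(pos,R.from_matrix(M).as_quat());print(tilt,a,pos.round(3),None if q is None else np.round(q,2))
E
```

```text
pnp err 0.2 c [ 0.5196 -0.2419  0.0765] x [-0.163 -0.987  0.014] z [-0.487  0.093  0.869] slope 29.71
pnp err 2.75 c [ 0.5228 -0.2346  0.0784] x [ 0.19   0.808 -0.558] z [0.404 0.454 0.794] slope 37.4
both [ 0.5196 -0.2425  0.075 ] yaw -99.34 slope 28.74 sd(deg/0.4px) 1.0
[-0.92 -0.56  0.83 -0.78 -0.9   1.64  0.68  1.35 -0.1   0.46 -0.09 -0.72
  0.08 -0.31 -0.01  0.18]
1 [ 0.5215 -0.2429  0.0718] yaw -99.23 slope 9.0 sd(deg/0.4px) 2.18
[ 0.28 -0.12 -0.06 -0.46  0.36  1.05 -1.89  0.02]
2 [ 0.5195 -0.2418  0.0775] yaw -99.26 slope 29.4 sd(deg/0.4px) 1.02
[-0.12  0.18 -0.07 -0.45  0.11  0.23  0.07 -0.06]
45 0 [ 0.52  -0.089  0.236] [ 0.58  0.53 -1.12  1.91  1.08  1.65 -0.9 ]
45 1 [ 0.52  -0.089  0.236] [ 0.52  0.49 -1.04  1.91  1.05  1.61  2.26]
55 0 [ 0.52  -0.065  0.206] [ 0.43  0.72 -1.11  1.9   1.23  1.87 -1.09]
55 1 [ 0.52  -0.065  0.206] [ 0.38  0.67 -1.03  1.91  1.19  1.82  2.07]
65 0 [ 0.52  -0.046  0.173] [-1.08  0.7   0.7   1.94  0.61  1.24 -0.78]
65 1 [ 0.52  -0.046  0.173] [-0.02  0.67 -0.61  1.89  1.12  1.76  2.  ]
```

View 1 fits worse, with residuals up to 1.6 px, so the slope is uncertain at 25–29°. I'll sharpen the edge extraction and take a low view along the phone's long axis, which fixes the slope directly.

```bash
python3 - <<'E'
from h import *
t=np.radians(45);z=np.array([0,-np.sin(t),-np.cos(t)]);x=np.array([1.,0,0]);M=np.c_[x,np.cross(z,x),z]
manip.goto([.52,-.089,.236],R.from_matrix(M).as_quat());wsnap('wp3')
print(manip.current_clock(),manip.current_contact_force())
cv2.imwrite('pics/wp3z.png',cv2.resize(cv2.imread('pics/wp3.png'),None,fx=1.5,fy=1.5,interpolation=cv2.INTER_CUBIC))
E
```

```text
6.825 [-0.65641545  0.40616792  0.14472268]
```

View pics/wp3z.png

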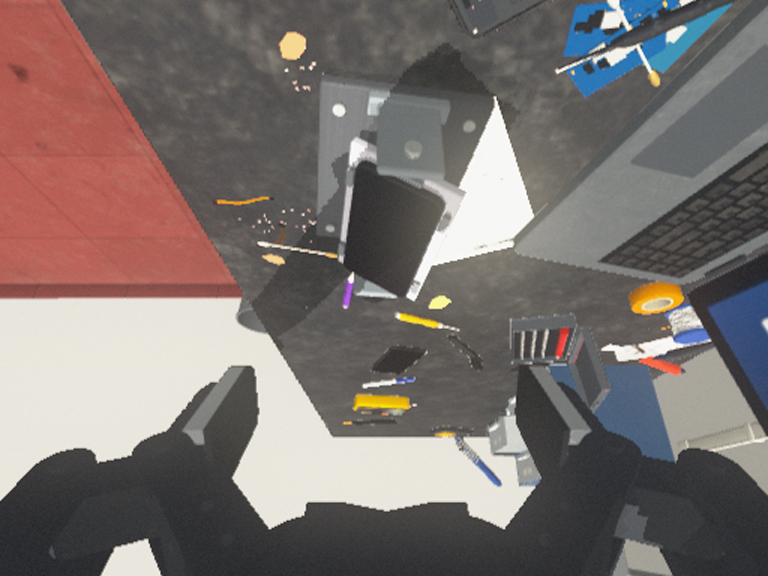

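The phone shows as a dark quad at 1.5× corners of roughly (355,165), (445,200), (408,300) and (342,265). I'll refine with upsampled edges and all three views.

```bash
cat > quad2.py <<'E'
from h import *
from scipy.optimize import least_squares
U=6
def quad(f,box,seed,thr):
    d=load(f);x0,y0,x1,y1=box;g=cv2.cvtColor(d['img'],cv2.COLOR_BGR2GRAY)[y0:y1,x0:x1]
    G=cv2.resize(g,None,fx=U,fy=U,interpolation=cv2.INTER_LINEAR);G=cv2.GaussianBlur(G,(0,0),U*.5)
    m=(G<thr).astype(np.uint8);k=cv2.getStructuringElement(cv2.MORPH_ELLIPSE,(5*U,5*U))
    m=cv2.morphologyEx(m,cv2.MORPH_OPEN,k)
    n,l=cv2.connectedComponents(m);m=(l==l[(seed[1]-y0)*U,(seed[0]-x0)*U]).astype(np.uint8)
    c=max(cv2.findContours(m,cv2.RETR_EXTERNAL,cv2.CHAIN_APPROX_NONE)[0],key=cv2.contourArea)
    hull=cv2.approxPolyN(c,4).reshape(-1,2).astype(float) ; c=c[:,0].astype(float)
    lines=[];rms=[]
    for i in range(4):
        a,b=hull[i],hull[(i+1)%4];L=np.linalg.norm(b-a);u=(b-a)/L;nn=np.array([-u[1],u[0]])
        s=(c-a)@u;e=np.abs((c-a)@nn);P=c[(s>.18*L)&(s<.82*L)&(e<4*U)]
        for _ in range(4):
            vx,vy,px,py=cv2.fitLine(P.astype(np.float32),cv2.DIST_HUBER,0,.01,.01).ravel()
            r=np.abs((P-[px,py])@np.array([-vy,vx]));P=P[r<max(.6*U,2*np.median(r))]
        lines.append(np.cross([px,py,1],[px+vx,py+vy,1]));rms.append(r.std()/U)
    cor=[]
    for i in range(4):
        p=np.cross(lines[i],lines[(i+1)%4]);cor.append((p[:2]/p[2]+.5)/U-.5+[x0,y0])
    vis=cv2.cvtColor(G,cv2.COLOR_GRAY2BGR);cv2.drawContours(vis,[c.astype(np.int32)[:,None]],-1,(0,255,0),1)
    cc=((np.array(cor)-[x0,y0]+.5)*U-.5).round().astype(np.int32)
    cv2.polylines(vis,[cc[:,None]],True,(0,0,255),1)
    return d,np.array(cor),vis,rms
hx,hy=.073,.0355
obj=np.array([[-hx,-hy,0],[hx,-hy,0],[hx,hy,0],[-hx,hy,0]])
def fr(p):
    x=np.array([np.cos(p[3]),np.sin(p[3]),0]);up=np.array([0,0,1.]);h=np.cross(up,x)
    y=np.cos(p[4])*h+np.sin(p[4])*up; return np.c_[x,y,np.cross(x,y)]
E
cat > ba2.py <<'E'
from quad2 import *
V=[];vs=[]
p0=np.load('phone_ba.npy')
for f,b,s,t in(('wp1',(190,165,330,265),(257,215),150),('wp2',(230,125,320,265),(272,195),125),('wp3',(215,100,310,205),(262,152),95)):
    d,q,v,r=quad(f,b,s,t);vs.append(v);print(f,q.round(1).tolist(),np.round(r,2))
    pr=np.array([proj(d,p0[:3]+fr(p0)@o) for o in obj]);V.append((d,np.array([q[np.argmin(np.linalg.norm(q-a,axis=1))] for a in pr])))
H=max(v.shape[0] for v in vs);cv2.imwrite('pics/quads.png',cv2.resize(np.hstack([cv2.copyMakeBorder(v,0,H-v.shape[0],0,0,0) for v in vs]),None,fx=.41,fy=.41,interpolation=cv2.INTER_AREA))
def res(p,V): return np.concatenate([(proj(d,p[:3]+fr(p)@o)-a) for d,q in V for o,a in zip(obj,q)])
for nm,VV in(('all',V),('12',V[:2]),('13',V[::2]),('23',V[1:]),('3',V[2:])):
    s=least_squares(res,p0,args=(VV,),loss='soft_l1',f_scale=.5)
    print(nm,s.x[:3].round(4),'yaw',np.degrees(s.x[3]).round(2),'slope',np.degrees(s.x[4]).round(2),res(s.x,VV).round(1).tolist())
    if nm=='all': np.save('phone_ba2.npy',s.x)
T=[tri([ray(d,q[i]) for d,q in V]) for i in range(4)]
P=np.array([t[0] for t in T]);print(P.round(4),[np.round(np.array(t[1])*1e3,1).tolist() for t in T]);print('sides',[np.linalg.norm(P[i]-P[i-1]).round(4) for i in range(4)])
S=np.linalg.svd(P-P.mean(0))[2][2];S*=np.sign(S[2]);print('c',P.mean(0),'n',S,np.degrees(np.arccos(S[2])))
E
python3 ba2.py
```

```text
wp1 [[308.2, 247.8], [204.1, 232.8], [210.3, 184.1], [313.3, 199.9]] [0.09 0.09 0.12 0.08]
wp2 [[285.0, 253.9], [242.2, 238.4], [257.6, 139.8], [306.0, 151.1]] [0.14 0.12 0.08 0.1 ]
wp3 [[297.8, 127.5], [197.0, 219.6], [242.1, 108.7], [295.8, 132.4]] [0.08 0.38 0.24 0.15]
all [ 0.5198 -0.2426  0.0749] yaw -98.79 slope 18.89 [0.2, -1.2, 1.2, -0.4, -0.2, 1.2, -1.6, 0.5, -2.3, 0.9, -1.7, 0.1, 1.4, -1.6, 1.2, 0.0, -7.1, -0.1, 29.2, -40.6, -24.4, 63.8, 3.2, -0.0]
12 [ 0.5197 -0.2419  0.0754] yaw -98.93 slope 28.9 [-0.4, -0.7, 2.0, 0.1, -0.4, 1.2, -0.1, 1.0, -0.4, 0.2, -0.1, -1.6, -0.2, -0.1, 0.0, 0.1]
13 [ 0.52   -0.2428  0.0747] yaw -98.71 slope 17.18 [0.1, -1.2, 0.9, -0.3, -0.2, 1.2, -1.9, 0.3, -7.4, 0.6, 29.2, -40.0, -24.0, 63.1, 3.5, -0.8]
23 [ 0.52   -0.2424  0.075 ] yaw -99.5 slope 18.02 [-1.6, 0.6, -2.3, -0.1, 0.9, -1.7, 2.0, 0.3, -6.3, 0.0, 28.6, -40.4, -24.8, 63.6, 4.3, -0.0]
3 [ 0.5005 -0.2534  0.0587] yaw -118.69 slope 0.83 [-0.3, 1.0, 0.5, -46.9, -54.3, 52.6, 0.5, -1.2]
[[ 0.5021 -0.1651  0.0622]
 [ 0.4606 -0.2885  0.1322]
 [ 0.5768 -0.3526 -0.0296]
 [ 0.5617 -0.1743  0.0883]] [[2.0, 1.5, 3.3], [12.0, 23.8, 17.9], [19.3, 39.3, 25.5], [0.8, 1.1, 1.3]]
sides [np.float64(0.0658), np.float64(0.1478), np.float64(0.2093), np.float64(0.2142)]
c [ 0.52529766 -0.24512363  0.0632576 ] n [ 0.74413783 -0.17898777  0.64360102] 49.93913462634118
```

View pics/quads.png

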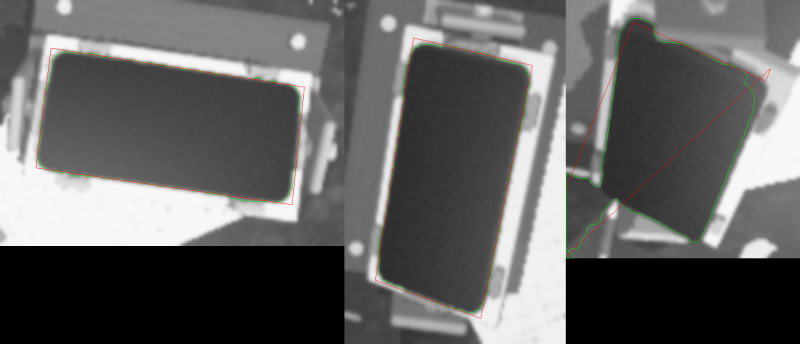

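```bash
python3 - <<'E'
from h import *
i=cv2.imread('pics/wp3.png')[85:210,200:320]
i=np.clip(i.astype(float)*1.3,0,255).astype(np.uint8)
cv2.imwrite('pics/z4.png',cv2.resize(i,None,fx=4.8,fy=4.8,interpolation=cv2.INTER_CUBIC))
E
```

```text
(no output)
```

View pics/z4.png

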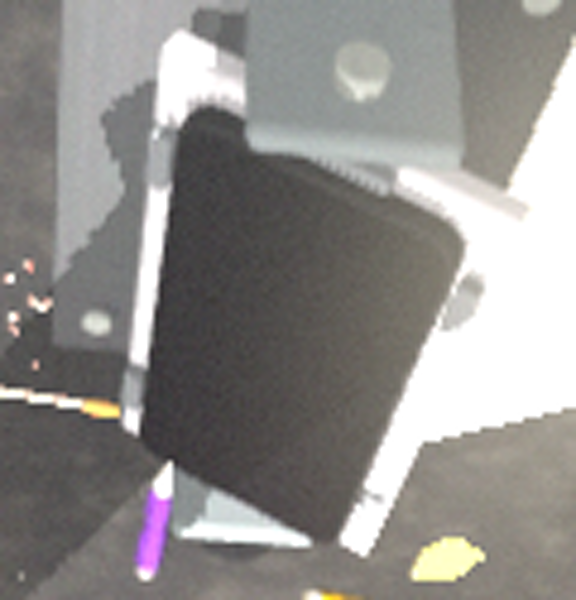

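The third view shows the far short edge clearly, at zoom (160,455) to (315,535). The near end also shows the phone's end face, so I'll use only the far short edge and the two long edges here.

```bash
cat > ba3.py <<'E'
from quad2 import *
p0=np.load('phone_ba.npy')
V=[]
for f,b,s,t in(('wp1',(190,165,330,265),(257,215),150),('wp2',(230,125,320,265),(272,195),125)):
    d,q,v,r=quad(f,b,s,t)
    pr=np.array([proj(d,p0[:3]+fr(p0)@o) for o in obj]);V.append((d,np.array([q[np.argmin(np.linalg.norm(q-a,axis=1))] for a in pr]),[0,1,2,3]))
d=load('wp3');g=cv2.GaussianBlur(cv2.cvtColor(d['img'],cv2.COLOR_BGR2GRAY).astype(np.float32),(0,0),.6)
def zz(x,y): return np.array([200+(x+.5)/4.8-.5,85+(y+.5)/4.8-.5])
def edge(a,b,inside,show=0):   # strongest dark->light step along the normal
    a,b=zz(*a),zz(*b);u=(b-a)/np.linalg.norm(b-a);n=np.array([-u[1],u[0]])
    if (zz(*inside)-a)@n>0:n=-n
    P=[];st=np.arange(-4,4.01,.1)
    for s in np.linspace(0,1,40):
        pt=a+s*(b-a);q=pt+st[:,None]*n
        pr=cv2.remap(g,q[:,0].astype(np.float32),q[:,1].astype(np.float32),cv2.INTER_CUBIC).ravel()
        gr=np.gradient(cv2.GaussianBlur(pr,(0,0),3).ravel());k=np.argmax(gr)
        if gr[k]>.8 and 3<k<len(st)-4: P.append(q[k])
    P=np.array(P)
    for _ in range(5):
        vx,vy,px,py=cv2.fitLine(P.astype(np.float32),cv2.DIST_HUBER,0,.01,.01).ravel();r=np.abs((P-[px,py])@np.array([-vy,vx]));P2=P[r<max(.5,2*np.median(r))]
        if len(P2)==len(P):break
        P=P2
    print(len(P),'rms',r.std().round(2));return np.cross([px,py,1],[px+vx,py+vy,1])
I=(300,350)
lo=edge((163,170),(148,400),I);hi=edge((445,300),(360,490),I);far=edge((180,465),(310,532),I)
c=lambda l,m:(lambda p:p[:2]/p[2])(np.cross(l,m))
fl,fh=c(lo,far),c(hi,far);print('far corners',fl,fh)
pr=np.array([proj(d,p0[:3]+fr(p0)@o) for o in obj]);print('pred',pr.round(1).tolist())
# far end is -y world => +x of phone (x~-y)
idx=[1,2];V.append((d,np.array([fl,fh]),idx))
T=[[],[],[],[]]
for dd,q,ix in V:
    for k,i in enumerate(ix): T[i].append(ray(dd,q[k]))
T=[tri(t) for t in T];P=np.array([t[0] for t in T]);print(P.round(4),[np.round(np.array(t[1])*1e3,1).tolist() for t in T]);print('sides',[np.linalg.norm(P[i]-P[i-1]).round(4) for i in range(4)])
print('far edge slope',np.degrees(np.arcsin((P[2]-P[1])[2]/np.linalg.norm(P[2]-P[1]))),'near',np.degrees(np.arcsin((P[3]-P[0])[2]/np.linalg.norm(P[3]-P[0]))),'c',P.mean(0))
def res(p,V): return np.concatenate([(proj(d,p[:3]+fr(p)@obj[i])-a) for d,q,ix in V for i,a in zip(ix,q)])
for nm,VV in(('all',V),('12',V[:2]),('13',V[::2]),('23',V[1:])):
    s=least_squares(res,p0,args=(VV,),loss='soft_l1',f_scale=.5)
    print(nm,s.x[:3].round(4),'yaw',np.degrees(s.x[3]).round(2),'slope',np.degrees(s.x[4]).round(2),res(s.x,VV).round(1).tolist())
    if nm=='all': np.save('phone_ba3.npy',s.x)
# wp3 long edges as lines: residual of predicted near corners to lines
p=np.load('phone_ba3.npy')
for l,i in((lo,0),(lo,1),(hi,2),(hi,3)):
    q=np.r_[proj(d,p[:3]+fr(p)@obj[i]),1];print('line resid',i,(q@l/np.hypot(*l[:2])).round(2))
E
python3 ba3.py
```

```text
39 rms 0.1
40 rms 0.08
38 rms 0.11
far corners [227.7163044  177.52582499] [269.40982945 199.58354155]
pred [[238.0, 104.7], [227.5, 175.8], [269.2, 199.5], [297.4, 136.6]]
[[ 0.5009 -0.1646  0.0595]
 [ 0.4774 -0.3117  0.0592]
 [ 0.5386 -0.3188  0.0921]
 [ 0.5616 -0.1745  0.0906]] [[0.0, 0.0], [0.3, 0.5, 0.3], [1.2, 0.9, 0.4], [0.5, 0.5]]
sides [np.float64(0.069), np.float64(0.149), np.float64(0.0698), np.float64(0.1462)]
far edge slope 28.120870602016275 near 26.771601824697335 c [ 0.51961835 -0.24241447  0.07536067]
all [ 0.5195 -0.242   0.0762] yaw -98.86 slope 27.79 [-0.2, -0.8, 1.8, 0.1, -0.5, 1.5, -0.1, 1.1, -0.9, 0.3, -0.4, -1.2, -0.0, -0.0, 0.1, 0.1, -0.2, -0.7, 0.4, 0.2]
12 [ 0.5197 -0.2419  0.0754] yaw -98.93 slope 28.9 [-0.4, -0.7, 2.0, 0.1, -0.4, 1.2, -0.1, 1.0, -0.4, 0.2, -0.1, -1.6, -0.2, -0.1, 0.0, 0.1]
13 [ 0.5187 -0.2421  0.0764] yaw -98.51 slope 27.19 [-0.2, -1.6, 1.5, -0.2, -0.5, 1.3, -0.0, 0.4, -0.5, -0.3, 0.3, 0.1]
23 [ 0.5196 -0.2419  0.0767] yaw -98.86 slope 27.76 [-0.7, 0.3, -0.3, -1.1, 0.1, 0.1, 0.3, 0.1, -0.1, -0.5, 0.5, 0.5]
line resid 0 -0.76
line resid 1 -0.27
line resid 2 0.42
line resid 3 0.64
```

The slope is 27.8° ± 0.7°, the centre (0.5195, −0.242, 0.076) and the yaw −98.9°, all consistent across the three views. Now the hanging plate, using its known heights.

```bash
cat > plate.py <<'E'
from h import *
d=load('wh1');S=4.7;x0,y0=205,135
g=cv2.cvtColor(d['img'],cv2.COLOR_BGR2GRAY).astype(np.float32)
zz=lambda x,y:np.array([x0+(x+.5)/S-.5,y0+(y+.5)/S-.5])
def edge(a,b,lim=2.5):
    a,b=zz(*a),zz(*b);u=(b-a)/np.linalg.norm(b-a);n=np.array([-u[1],u[0]]);P=[];st=np.arange(-lim,lim+.01,.1)
    for s in np.linspace(0,1,30):
        q=a+s*(b-a)+st[:,None]*n;pr=cv2.remap(g,q[:,0].astype(np.float32),q[:,1].astype(np.float32),cv2.INTER_CUBIC).ravel()
        gr=np.abs(np.gradient(cv2.GaussianBlur(pr,(0,0),4).ravel()));k=np.argmax(gr)
        if gr[k]>.5 and 2<k<len(st)-3:P.append(q[k])
    P=np.array(P)
    for _ in range(5):
        vx,vy,px,py=cv2.fitLine(P.astype(np.float32),cv2.DIST_HUBER,0,.01,.01).ravel();r=np.abs((P-[px,py])@np.array([-vy,vx]));Q=P[r<max(.5,2*np.median(r))]
        if len(Q)==len(P):break
        P=Q
    print(len(P),'rms',r.std().round(2),end=' ');return np.cross([px,py,1],[px+vx,py+vy,1])
X=lambda l,m:(lambda p:p[:2]/p[2])(np.cross(l,m))
yaw=lambda a,b:np.degrees(np.arctan2(*(b-a)[[1,0]])).round(2)
f=edge((125,188),(415,247));l=edge((103,200),(80,350));r=edge((428,265),(400,395))
print();a,b=onz(d,X(f,l),.067),onz(d,X(f,r),.067)
print('plate front',a,b,np.linalg.norm(b-a),'yaw',yaw(a,b),'mid',(a+b)/2)
t=edge((195,410),(325,437));t2=edge((255,460),(315,472));tr=edge((333,445),(327,470));tl=edge((183,415),(180,440))
print();c,e=onz(d,X(t,tl),.18),onz(d,X(t,tr),.18);c2,e2=onz(d,X(t2,tl),.18),onz(d,X(t2,tr),.18)
print('handle top near',c,e,np.linalg.norm(e-c),yaw(c,e),'far',c2,e2,np.linalg.norm(e-e2),yaw(c2,e2))
bf=edge((160,62),(430,130));bl=edge((145,70),(123,170));br=edge((437,140),(412,235))
print();h,i=onz(d,X(bf,bl),.012),onz(d,X(bf,br),.012);print('base front',h,i,np.linalg.norm(i-h),yaw(h,i),'mid',(h+i)/2)
y=yaw(a,b);th=np.radians(y-90)
for nm,m,off in(('plate',(a+b)/2,.03),('handle',(c+e)/2,.006)):
    nv=np.array([np.sin(np.radians(y)),-np.cos(np.radians(y)),0]);nv*=np.sign(nv[0]);print(nm,'centre',m+nv*off)
nb=np.radians(yaw(h,i));nv=np.array([np.sin(nb),-np.cos(nb),0]);nv*=np.sign(nv[0]);print('stand origin',(h+i)/2+nv*.065,'seat',(h+i)/2+nv*.063,'stand x',nv)
E
python3 plate.py
```

```text
30 rms 0.05 30 rms 0.16 30 rms 0.08 
plate front [0.49124228 0.1883865  0.067     ] [0.51441363 0.29440103 0.067     ] 0.10851724476280768 yaw 77.67 mid [0.50282796 0.24139377 0.067     ]
30 rms 0.07 22 rms 0.1 30 rms 0.12 21 rms 0.13 
handle top near [0.52237468 0.21699513 0.18      ] [0.53076979 0.25498153 0.18      ] 0.03890301471666202 77.54 far [0.53667753 0.21479998 0.18      ] [0.54056423 0.25181183 0.18      ] 0.01029456862480141 84.01
30 rms 0.12 30 rms 0.09 30 rms 0.12 
base front [0.45621994 0.1978031  0.012     ] [0.48440769 0.30360958 0.012     ] 0.10949685629222639 75.08 mid [0.47031381 0.25070634 0.012     ]
plate centre [0.53213597 0.23498751 0.067     ]
handle centre [0.53243384 0.23470708 0.18      ]
stand origin [0.53312242 0.23397078 0.012     ] seat [0.53118985 0.23448572 0.012     ] stand x [ 0.96628626 -0.25747011  0.        ]
```

All estimates agree. The handle centre is (0.532, 0.235) and the plate edge and handle top give a plate yaw of 77.6°, while the stand's x-axis is at −14.9°. The measured sizes are 108.5 mm (110 given), 38.9 mm (40) and 109.5 mm (110). Moving to pre-grasp and checking.

```bash
python3 - <<'E'
from h import *
p=np.load('phone_ba3.npy')
from quad2 import fr
F=fr(p);M=np.c_[F[:,1],F[:,0],-F[:,2]];print('tool at press',M.round(3),np.linalg.det(M))
pos=p[:3]+F[:,2]*(.098-.0187);q=R.from_matrix(M).as_quat()
a=np.radians(-12.4)
manip.goto([0.5325,0.2347,0.25],down(a))
wsnap('wg0');print(manip.current_clock(),manip.current_eef_pos(),manip.current_eef_rot(),manip.current_qpos())
print('grasp',manip.ik([.5325,.2347,.138],down(a)),'press',pos,manip.ik(pos,q),manip.ik(pos+F[:,2]*.1,q))
cv2.imwrite('pics/wg0z.png',cv2.resize(cv2.imread('pics/wg0.png'),None,fx=1.5,fy=1.5,interpolation=cv2.INTER_CUBIC))
E
```

```text
tool at press [[ 0.874 -0.154  0.461]
 [-0.136 -0.988 -0.072]
 [ 0.466  0.    -0.885]] 0.9999999999999999
8.0667 [0.53256448 0.23306858 0.2490264 ] [ 9.94080813e-01 -1.08635164e-01 -3.99850190e-04  1.25676483e-03] [ 0.49706965  0.58814039 -1.31588346  1.70373761  0.58816     1.32177853
 -1.15235591]
grasp [ 0.41659356  0.69201626 -1.19594371  1.80473562  0.70714265  1.15299762
 -1.23197804] press [ 0.48294708 -0.23626075  0.14639114] [ 1.63863572  0.26336826 -1.23737812  2.2402707   0.29726915  0.35743656
  0.06209749] [ 1.55652466 -0.20248705 -0.93651738  2.24761373 -0.62194778  0.65265835
  0.87142865]
```

View pics/wg0z.png

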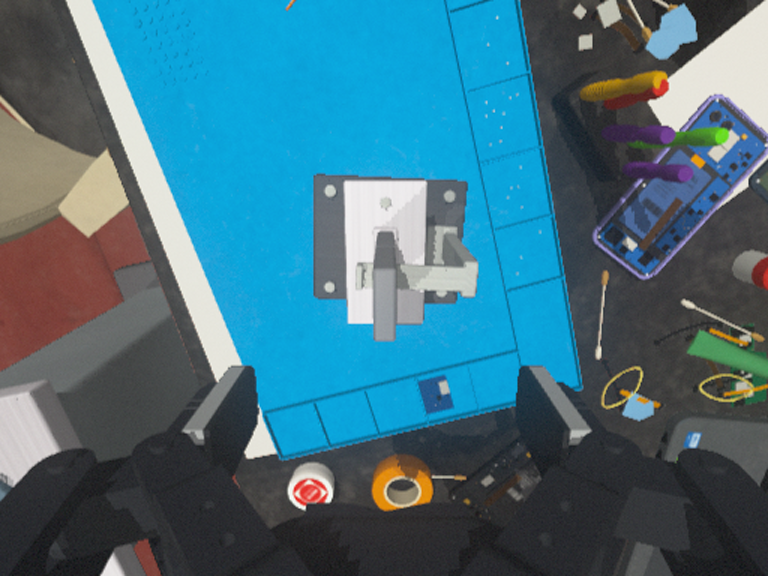

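The handle stands upright in the picture at column ~385, centred between the fingers (386). I'll check that the predicted handle top matches, then grasp.

```bash
python3 - <<'E'
from h import *
d=load('wg0')
a=np.radians(-12.4);yx=np.array([np.cos(a),np.sin(a),0]);xx=np.array([-np.sin(a),np.cos(a),0]);c=np.array([.5323,.2348,.180])
im=cv2.imread('pics/wg0.png');S=6;x0,y0=200,110
v=cv2.resize(im[y0:y0+90,x0:x0+120],None,fx=S,fy=S,interpolation=cv2.INTER_CUBIC)
q=np.array([proj(d,c+s*xx*.02+t*yx*.006) for s,t in((1,1),(1,-1),(-1,-1),(-1,1))])
q2=np.array([proj(d,c-[0,0,.113]+s*xx*.055+t*yx*.03) for s,t in((1,1),(1,-1),(-1,-1),(-1,1))])
print(q.round(1).tolist())
for k in(q,q2):cv2.polylines(v,[(((k-[x0,y0]+.5)*S-.5).round().astype(np.int32))[:,None]],True,(0,0,255),1)
cv2.imwrite('pics/wg0c.png',v)
E
```

```text
[[264.0, 177.5], [247.8, 177.5], [248.3, 227.3], [263.7, 227.3]]
```

View pics/wg0c.png

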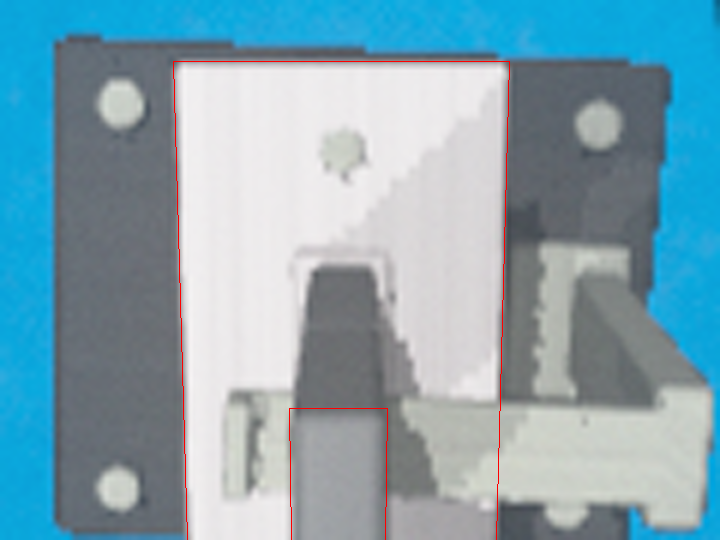

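The predicted outlines match the image within about 1 px. Grasping and unhooking.

```bash
python3 - <<'E'
from h import *
q=down(np.radians(-12.4))
manip.servo_line([.5325,.2347,.140],q,v=.08)
print('at',manip.current_clock(),np.round(manip.current_eef_pos(),4),np.round(manip.current_contact_force(),2))
manip.clamp(60)
print('clamped',manip.current_clock(),np.round(manip.current_eef_pos(),4),np.round(manip.current_eef_rot(),4),manip.current_width(),np.round(manip.current_contact_force(),2),np.round(manip.current_torque(),3))
np.savez('grasp.npz',p=manip.current_eef_pos(),q=manip.current_eef_rot())
E
```

```text
at 9.5917 [0.5329 0.235  0.1406] [-0.31 -0.19  0.24]
clamped 10.25 [0.5322 0.2349 0.1401] [ 9.942e-01 -1.079e-01 -2.000e-04  0.000e+00] 0.13058225848124358 [-1.06 -0.93  1.83] [-0.066  0.207 -0.047]
```

```bash
python3 - <<'E'
from h import *
p=np.array(manip.current_eef_pos())
p1=p+[0,0,.0135];manip.servo_line(p1,v=.05)
print('up',manip.current_clock(),np.round(manip.current_eef_pos(),4),np.round(manip.current_contact_force(),2),manip.current_width())
sx=np.array([.9663,-.2575,0]);p2=p1-sx*.085;manip.servo_line(p2,v=.1)
print('out',manip.current_clock(),np.round(manip.current_eef_pos(),4),np.round(manip.current_contact_force(),2),np.round(manip.current_torque(),3))
manip.servo_line(p2+[0,0,.12],v=.2)
print('hi',manip.current_clock(),np.round(manip.current_eef_pos(),4),np.round(manip.current_contact_force(),2),np.round(manip.current_torque(),3))
wsnap('wl');snap('side','sl')
a=cv2.resize(load('sl')['img'][120:280,160:320],None,fx=3.5,fy=3.5);cv2.imwrite('pics/slz.png',a)
E
```

```text
up 10.675 [0.5325 0.2349 0.154 ] [-0.44 -0.18 -2.06] 0.13380989779613334
out 11.675 [0.4511 0.2564 0.1538] [-0.36  0.37 -2.48] [-0.002 -0.031 -0.027]
hi 12.425 [0.4498 0.2559 0.2727] [-0.93 -0.11 -3.27] [-0.024  0.003  0.052]
```

View pics/wl.png

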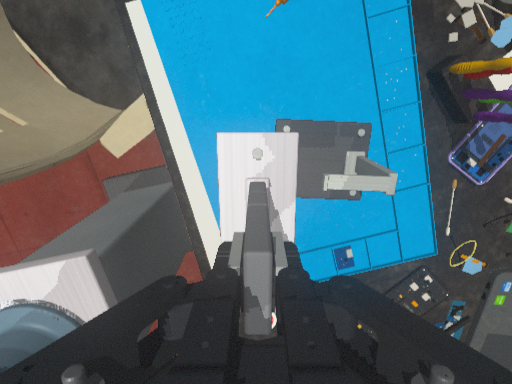

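View pics/slz.png

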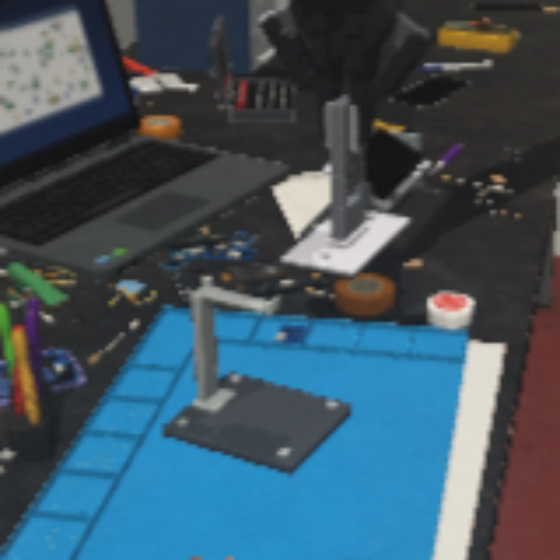

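The plate is off the hook and held, and the stand is empty. In the wrist view its far end runs from (218,134) to (297,132). I'll check its pose in the hand from that.

```bash
cat > inhand.py <<'E'
import sys
from h import *
f=sys.argv[1] if len(sys.argv)>1 else 'wl'
he=np.array(load('wrist0')['hand_eye']);d=load(f);g=cv2.cvtColor(d['img'],cv2.COLOR_BGR2GRAY).astype(np.float32)
def edge(a,b,lim=3):
    a,b=np.array(a,float),np.array(b,float);u=(b-a)/np.linalg.norm(b-a);n=np.array([-u[1],u[0]]);P=[];st=np.arange(-lim,lim+.01,.1)
    for s in np.linspace(0,1,40):
        q=a+s*(b-a)+st[:,None]*n;pr=cv2.remap(g,q[:,0].astype(np.float32),q[:,1].astype(np.float32),cv2.INTER_CUBIC).ravel()
        gr=np.abs(np.gradient(cv2.GaussianBlur(pr,(0,0),4).ravel()));k=np.argmax(gr)
        if gr[k]>.5:P.append(q[k])
    P=np.array(P)
    for _ in range(5):
        vx,vy,px,py=cv2.fitLine(P.astype(np.float32),cv2.DIST_HUBER,0,.01,.01).ravel();r=np.abs((P-[px,py])@np.array([-vy,vx]));P=P[r<max(.5,2*np.median(r))]
    return np.cross([px,py,1],[px+vx,py+vy,1])
X=lambda l,m:(lambda p:p[:2]/p[2])(np.cross(l,m))
t=edge((223,133.5),(292,132));l=edge((218.5,138),(219.5,220));r=edge((297,136),(296.5,225))
pl,pr=X(t,l),X(t,r);print(pl,pr)
def tool(uv,z):
    v=he[:3,:3]@np.linalg.inv(d['K'])@np.array([*uv,1.]);o=he[:3,3];return o+v*(z-o[2])/v[2]
for z in(.0701,.0731,.0761):
    a,b=tool(pl,z),tool(pr,z);print(z,a.round(4),b.round(4),'w',np.linalg.norm(b-a).round(4),'mid',((a+b)/2).round(4),'yaw',np.degrees(np.arctan2(*(b-a)[[1,0]])).round(2))
# side edges' directions: foot points at rows 215
for L in(l,r):
    q=[-(L[1]*215+L[2])/L[0],215];print('side at row215',tool(q,.0731).round(4))
E
python3 inhand.py
```

```text
[216.01250716 131.87450549] [298.11684206 131.86698861]
0.0701 [-0.0296 -0.0549  0.0701] [ 0.0287 -0.055   0.0701] w 0.0583 mid [-0.0005 -0.0549  0.0701] yaw -0.08
0.0731 [-0.03   -0.0546  0.0731] [ 0.0291 -0.0547  0.0731] w 0.0591 mid [-0.0005 -0.0546  0.0731] yaw -0.08
0.0761 [-0.0305 -0.0543  0.0761] [ 0.0295 -0.0544  0.0761] w 0.06 mid [-0.0005 -0.0543  0.0761] yaw -0.08
side at row215 [-0.0299  0.0096  0.0731]
side at row215 [0.0291 0.0095 0.0731]
```

In the hand the plate is centred within 0.5 mm, with yaw −0.1°. Planning the approach to the screen next.

```bash
cat > press.py <<'E'
from h import *
from quad2 import fr
p=np.load('phone_ba3.npy');p[2]=.0757
def pose(h,slope=None,yaw=None,flip=1,off=(0,0)):
    pp=p.copy()
    if slope is not None:pp[4]=np.radians(slope)
    if yaw is not None:pp[3]=np.radians(yaw)
    F=fr(pp);M=np.c_[flip*F[:,1],flip*F[:,0],-F[:,2]]
    c=pp[:3]+F[:,0]*off[0]+F[:,1]*off[1]+F[:,2]*h
    return c-M@np.array([-.0005,0,.0811]),R.from_matrix(M).as_quat()
E
python3 - <<'E'
from press import *
print(np.round(manip.current_qpos(),2))
for f in(1,-1):
  for h in(.08,.05,.02,0):
    P,q=pose(h,flip=f);j=manip.ik(P,q);print(f,h,P.round(3),None if j is None else np.round(j,2))
E
```

```text
[ 0.58  0.43 -1.43  1.82  0.45  1.29 -1.18]
1 0.08 [ 0.446 -0.23   0.218] [ 0.71 -0.11 -0.2   2.28 -0.36  0.54  0.62]
1 0.05 [ 0.46  -0.233  0.192] [ 0.73 -0.04 -0.24  2.28 -0.37  0.47  0.62]
1 0.02 [ 0.473 -0.235  0.165] [ 0.92  0.04 -0.45  2.27 -0.34  0.39  0.61]
1 0 [ 0.483 -0.236  0.148] [ 1.09  0.11 -0.64  2.26 -0.24  0.34  0.52]
-1 0.08 [ 0.445 -0.23   0.218] [ 1.87 -0.22 -1.22  2.25 -0.73  0.64 -2.16]
-1 0.05 [ 0.459 -0.232  0.191] [ 1.62 -0.02 -1.09  2.25 -0.42  0.48 -2.44]
-1 0.02 [ 0.472 -0.235  0.165] [ 0.64  0.03 -0.17  2.28 -0.38  0.4  -2.51]
-1 0 [ 0.482 -0.236  0.147] [ 0.63  0.08 -0.17  2.28 -0.39  0.35 -2.5 ]
```

```bash
python3 - <<'E'
from press import *
P,q=pose(.08);P=P+[0,0,.05]
print(manip.ik(P,q))
manip.goto(P,q)
print(manip.current_clock(),np.round(manip.current_eef_pos(),4),P.round(4),np.round(manip.current_qpos(),2))
P,q=pose(.035);manip.servo_line(P,q,v=.12);manip.wait(.2)
print(manip.current_clock(),np.round(manip.current_eef_pos(),4),P.round(4),'rot err deg',np.degrees((R.from_quat(manip.current_eef_rot())*R.from_quat(q).inv()).magnitude()),np.round(manip.current_qpos(),2))
print(np.round(manip.current_contact_force(),2),np.round(manip.current_torque(),3))
wsnap('wq');snap('side','sq');snap('scene','cq')
a=cv2.resize(load('sq')['img'][110:230,190:340],None,fx=5,fy=5,interpolation=cv2.INTER_CUBIC);cv2.imwrite('pics/sqz.png',a)
a=cv2.resize(load('cq')['img'][120:240,240:390],None,fx=5,fy=5,interpolation=cv2.INTER_CUBIC);cv2.imwrite('pics/cqz.png',a)
E
```

```text
[ 0.75159495 -0.18024784 -0.22943874  2.21781332 -0.33755198  0.6675319
  0.5822185 ]
14.2917 [ 0.4461 -0.2289  0.2677] [ 0.4457 -0.2305  0.2685] [ 0.75 -0.18 -0.23  2.22 -0.34  0.67  0.58]
15.4083 [ 0.4669 -0.2341  0.1797] [ 0.4664 -0.2337  0.1786] rot err deg 0.11868099248606587 [ 0.73 -0.01 -0.25  2.28 -0.37  0.43  0.62]
[-0.4  -0.3  -2.33] [ 0.176  0.763 -0.058]
```

View pics/wq.png

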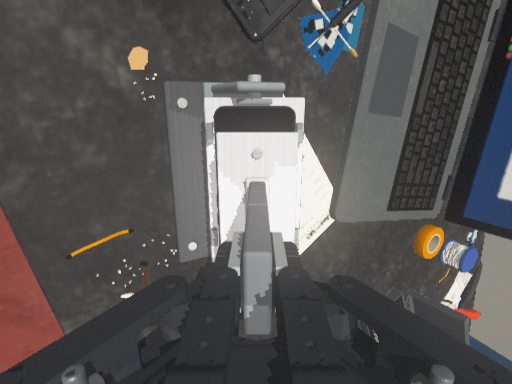

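View pics/sqz.png

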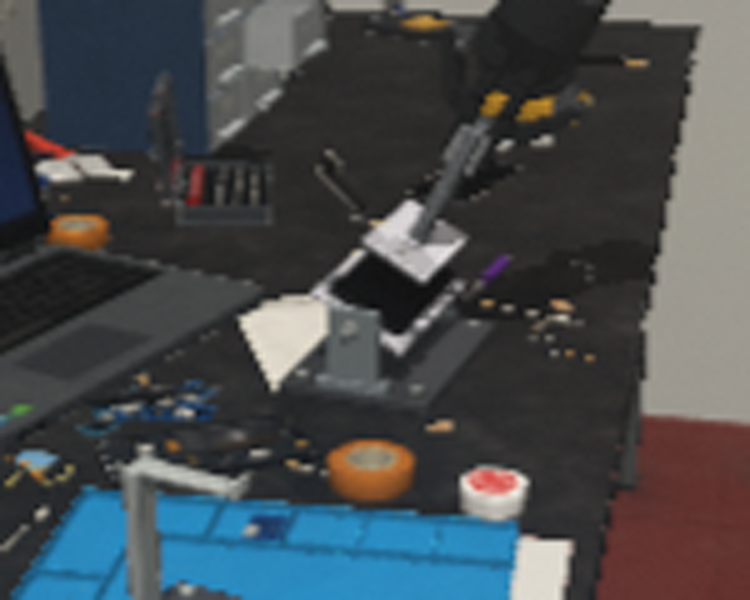

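The plate hovers parallel over the phone, with the phone's end visible at (214–297, 107–132) in the wrist view. I'll measure the phone relative to the tool there to trim the centre and yaw.

```bash
cat > rel.py <<'E'
import sys;sys.argv=['x','wq']
from inhand import *
from press import *
print('--- phone rel tool')
g=cv2.cvtColor(d['img'],cv2.COLOR_BGR2GRAY).astype(np.float32)
t=edge((226,106.5),(285,106.5));l=edge((215,116),(215,130));r=edge((295.5,116),(296,130))
h=.035+.0006
z=.0811+h
pl,pr=X(t,l),X(t,r);a,b=tool(pl,z),tool(pr,z);print(pl,pr,a.round(4),b.round(4),'w',np.linalg.norm(b-a),'yaw end edge',np.degrees(np.arctan2(*(b-a)[[1,0]])))
for row in(116,130):
    s=[tool([-(L[1]*row+L[2])/L[0],row],z) for L in(l,r)];print(row,[k.round(4) for k in s],'mid',((s[0]+s[1])/2).round(4))
E
python3 rel.py
python3 - <<'E'
import cv2
i=cv2.imread('pics/wq.png')[75:175,190:320];cv2.imwrite('pics/wqz.png',cv2.resize(i,None,fx=6,fy=6,interpolation=cv2.INTER_CUBIC))
E
```

```text
[215.95723723 131.60896136] [297.14864388 131.61639466]
0.0701 [-0.0296 -0.0551  0.0701] [ 0.028  -0.0551  0.0701] w 0.0577 mid [-0.0008 -0.0551  0.0701] yaw -0.07
0.0731 [-0.0301 -0.0548  0.0731] [ 0.0284 -0.0549  0.0731] w 0.0585 mid [-0.0008 -0.0548  0.0731] yaw -0.07
0.0761 [-0.0305 -0.0545  0.0761] [ 0.0288 -0.0546  0.0761] w 0.0593 mid [-0.0008 -0.0545  0.0761] yaw -0.07
side at row215 [-0.0303  0.0096  0.0731]
side at row215 [0.0318 0.0095 0.0731]
--- phone rel tool
[212.90851737 105.5       ] [293.55244686 105.5       ] [-0.0378 -0.0723  0.1167] [ 0.0302 -0.0724  0.1167] w 0.0680667042458006 yaw end edge -0.07036434340204088
116 [array([-0.0379, -0.0637,  0.1167]), array([ 0.0318, -0.0638,  0.1167])] mid [-0.0031 -0.0638  0.1167]
130 [array([-0.0379, -0.052 ,  0.1167]), array([ 0.0338, -0.0521,  0.1167])] mid [-0.002  -0.052   0.1167]
```

View pics/wqz.png

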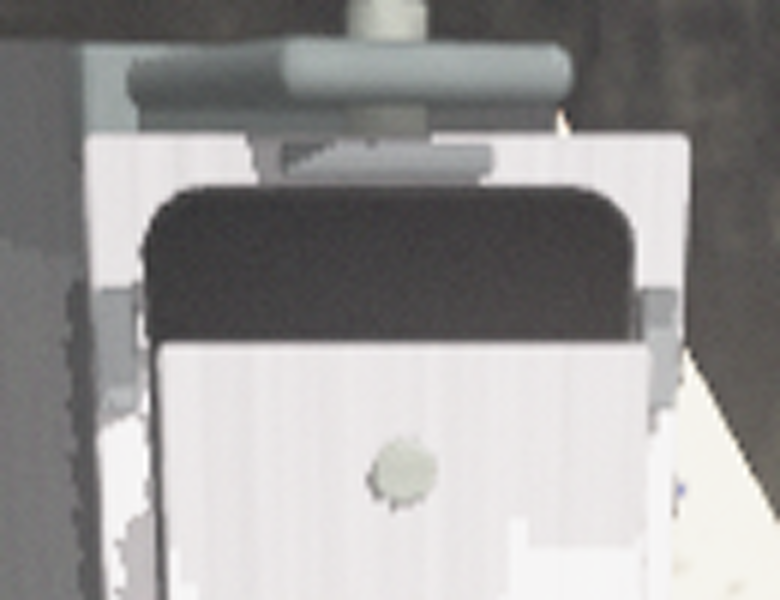

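The phone's centreline sits about 2 mm to the down-slope side of the plate's. Of that, 1 mm is servo error and 1 mm vision. The end edges look parallel. I'll apply the −2 mm correction, then creep down along the normal while watching force and moment.

```bash
cat >> press.py <<'E'
def ft(n=6):
    A=[]
    for _ in range(n):
        manip.wait(.03);A.append(np.r_[manip.current_contact_force(),manip.current_torque()])
    return np.mean(A,0)
def tf(w):
    M=R.from_quat(manip.current_eef_rot()).as_matrix();return np.r_[M.T@w[:3],M.T@w[3:]]
OFF=(.0005,-.002)
E
python3 - <<'E'
from press import *
P,q=pose(.008,off=OFF);manip.servo_line(P,q,v=.06)
b=ft(10);np.save('base.npy',b);print('base tool axes',tf(b).round(3),manip.current_clock())
h=.008
def actual(h):
    P,q=pose(h,off=OFF);M=R.from_quat(manip.current_eef_rot()).as_matrix();return (M.T@(np.array(manip.current_eef_pos())-P)*1e3).round(2)
while h>-.006:
    h-=.0015;P,q=pose(h,off=OFF);manip.servo_line(P,q,v=.02);w=tf(ft(4)-b)
    print(f'{h*1e3:.1f}',round(manip.current_clock(),2),w.round(2),'poserr mm(tool)',actual(h))
    if -w[2]>3 or np.linalg.norm(w[:3])>6:break
np.save('h.npy',h)
E
```

```text
base tool axes [-1.079 -0.029  1.885 -0.002 -0.768 -0.013] 16.4917
6.5 16.88 [ 0.04  0.4  -0.1  -0.01 -0.01  0.03] poserr mm(tool) [-0.03  0.01  0.01]
5.0 17.26 [-0.04 -0.54 -0.19 -0.01  0.   -0.01] poserr mm(tool) [-0.03 -0.02  0.03]
3.5 17.64 [-0.3  -0.35 -0.18  0.02 -0.01  0.  ] poserr mm(tool) [-0.01  0.02  0.01]
2.0 18.02 [ 0.55  0.09  0.4   0.02 -0.01  0.03] poserr mm(tool) [-0.04 -0.04  0.03]
0.5 18.41 [-9.700e-01 -1.120e+00 -1.348e+01  2.500e-01 -7.400e-01  1.000e-02] poserr mm(tool) [ 0.52  0.06 -1.02]
```

Contact is at about 1.5 mm commanded height. The moment puts the pressure on the down-slope edge, so the plate is slightly steeper than the screen. I'll back off, flatten the tilt and balance the moment.

```bash
cat > trial.py <<'E'
from press import *
OFF=(.0005,-.0012)
def actual(P):
    M=R.from_quat(manip.current_eef_rot()).as_matrix();return (M.T@(np.array(manip.current_eef_pos())-P)*1e3).round(2)
def back(h,s,yaw=None):
    P,q=pose(h,slope=s,off=OFF,yaw=yaw);manip.servo_line(P,q,v=.03)
def down_to(h0,s,lim=5,step=.0005,hmin=-.005,yaw=None):
    b=ft(5);h=h0
    while h>hmin:
        h-=step;P,q=pose(h,slope=s,off=OFF,yaw=yaw);manip.servo_line(P,q,v=.02);w=tf(ft(3)-b)
        if -w[2]>1.5: print(s,f'h{h*1e3:.1f}',round(manip.current_clock(),2),w.round(2),'err',actual(P))
        if -w[2]>lim:break
    return h,w
E
python3 - <<'E'
from trial import *
back(.003,26.3);h,w=down_to(.0025,26.3,lim=5)
E
```

```text
26.3 h2.0 19.21 [-0.69  1.1  -1.79 -0.04 -0.17  0.01] err [-0.54 -0.06  0.13]
26.3 h1.5 19.56 [-2.42 -0.42 -7.85  0.12 -0.51 -0.01] err [-0.55 -0.04 -0.32]
```

The moment flips between 26.3° and 27.8°, and the contact-onset heights suggest about 27.3°. Trying that.

```bash
python3 - <<'E'
from trial import *
back(.003,27.3);manip.wait(.2);h,w=down_to(.0025,27.3,lim=5)
manip.wait(.3);P,q=pose(h,slope=27.3,off=OFF)
print('settled err',actual(P),'rot err (tool axes, deg)',np.degrees((R.from_quat(q).inv()*R.from_quat(manip.current_eef_rot())).as_rotvec()).round(2),h)
wsnap('wt1');np.save('h.npy',h);print(manip.current_clock())
i=cv2.imread('pics/wt1.png')[75:175,190:320];cv2.imwrite('pics/wt1z.png',cv2.resize(i,None,fx=6,fy=6,interpolation=cv2.INTER_CUBIC))
E
```

```text
27.3 h1.0 21.23 [-0.71 -1.22 -8.72  0.21 -0.38 -0.03] err [ 0.14 -0.01 -0.37]
settled err [ 0.13 -0.   -0.37] rot err (tool axes, deg) [ 0.    0.   -0.01] 0.001
21.575
```

View pics/wt1z.png

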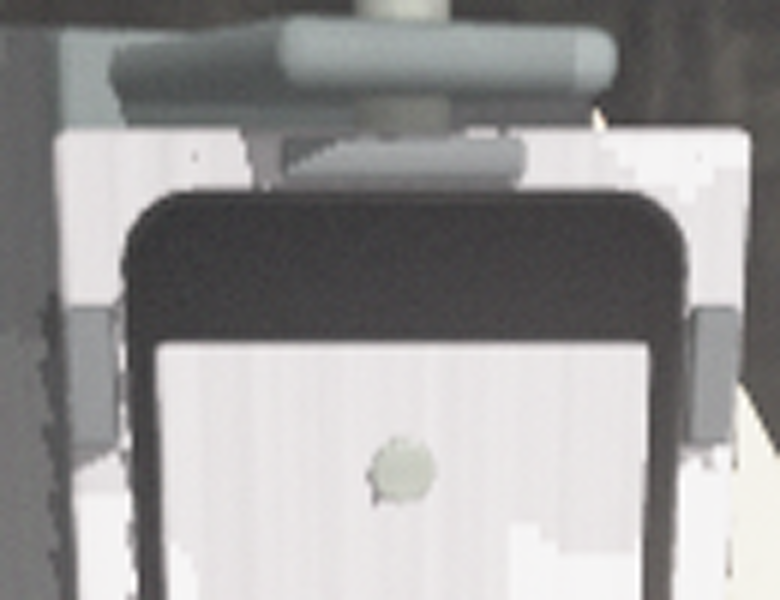

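The wrist view shows the plate nearly centred, margins about equal, 1 mm or so too far toward the far end, and parallel to the phone. The moment puts the balanced slope between 26.3° and 27.3°. One more pass at 26.8° with a small lengthwise trim, and more averaging.

```bash
sed -i 's/^OFF=(.0005,-.0012)/OFF=(.0015,-.0008)/' trial.py; python3 - <<'E'
from trial import *
s=26.8
back(.004,s);manip.wait(.3);b=ft(8);np.save('base.npy',b);print('base',tf(b).round(2))
h,w=.004,None
for h in(.0022,.0018,.0014):
    P,q=pose(h,slope=s,off=OFF);manip.servo_line(P,q,v=.02);manip.wait(.1);w=tf(ft(8)-b)
    print(h,round(manip.current_clock(),2),w.round(2),actual(P))
    if -w[2]>5:break
np.save('h.npy',h)
E
```

```text
base [-0.86 -0.21  2.01 -0.02 -0.75 -0.03]
0.0022 23.02 [-0.18  0.4  -0.19  0.01 -0.    0.04] [ 0.04  0.02 -0.03]
0.0018 23.63 [ 0.03  0.05 -0.17  0.02 -0.    0.  ] [ 0. -0. -0.]
0.0014 24.25 [-1.09 -0.49 -5.99  0.15 -0.19  0.03] [ 0.03  0.03 -0.15]
```

Contact height against slope is a clean V: 1.82, 1.55, 1.37 and 1.52 mm at 26.3°, 26.8°, 27.3° and 27.8°. The vertex is at about 27.3°, and the moment says slightly less. Settling at 27.15°.

```bash
python3 - <<'E'
from trial import *
s=27.15;b=np.load('base.npy')
back(.0025,s);manip.wait(.2)
for h in(.0015,.0011,.0008):
    P,q=pose(h,slope=s,off=OFF);manip.servo_line(P,q,v=.02);manip.wait(.1);w=tf(ft(10)-b)
    print(h,round(manip.current_clock(),2),w.round(2),actual(P))
    if -w[2]>4.5:break
np.save('h.npy',h)
wsnap('wt2');snap('side','st2')
i=cv2.imread('pics/wt2.png')[75:175,190:320];cv2.imwrite('pics/wt2z.png',cv2.resize(i,None,fx=6,fy=6,interpolation=cv2.INTER_CUBIC))
cv2.imwrite('pics/st2z.png',cv2.resize(cv2.imread('pics/st2.png')[120:210,220:330],None,fx=6,fy=6,interpolation=cv2.INTER_CUBIC))
E
```

```text
0.0015 25.38 [-0.2   0.22 -0.25  0.01 -0.02  0.04] [-0.03 -0.    0.01]
0.0011 26.07 [-1.64 -0.75 -8.65  0.24 -0.3   0.02] [-0.03 -0.01 -0.27]
```

View pics/wt2z.png

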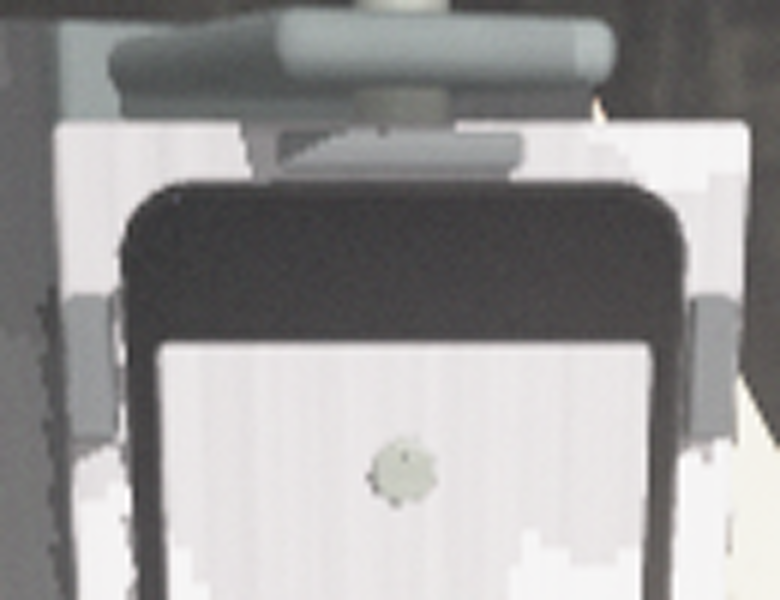

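View pics/st2z.png

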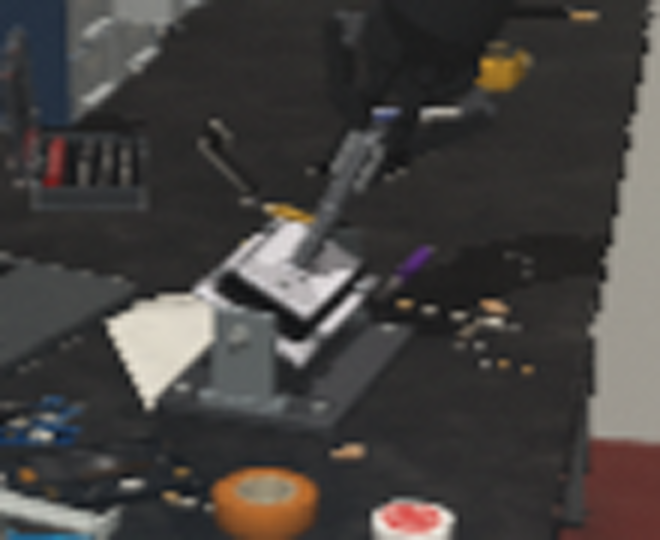

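The plate is centred, with both the phone and plate midlines at zoom column 404.5. It presses with about 8.7 N, and the centre of pressure is inside the plate. A last stability check, then I'll hand in.

```bash
python3 - <<'E'
from trial import *
b=np.load('base.npy')
for _ in range(2):
    manip.wait(.4);w=tf(ft(8)-b);print(round(manip.current_clock(),2),w.round(2),manip.current_width(),np.abs(manip.current_joint_velocities()).max().round(4))
snap('scene','end');print(np.round(manip.current_eef_pos(),4))
cv2.imwrite('pics/endz.png',cv2.resize(load('end')['img'][150:270,130:370],None,fx=3.3,fy=3.3,interpolation=cv2.INTER_CUBIC))
if 3<-w[2]<14: manip.finish_job();print('handed in')
E
```

```text
26.83 [-1.92 -0.98 -8.69  0.21 -0.33  0.02] 0.1352571680876231 0.0018
27.5 [-1.77 -0.9  -8.42  0.21 -0.32  0.01] 0.13225999887694057 0.0018
[ 0.4818 -0.2376  0.149 ]
the job is handed in; nothing more can be done
handed in
```

View pics/endz.png

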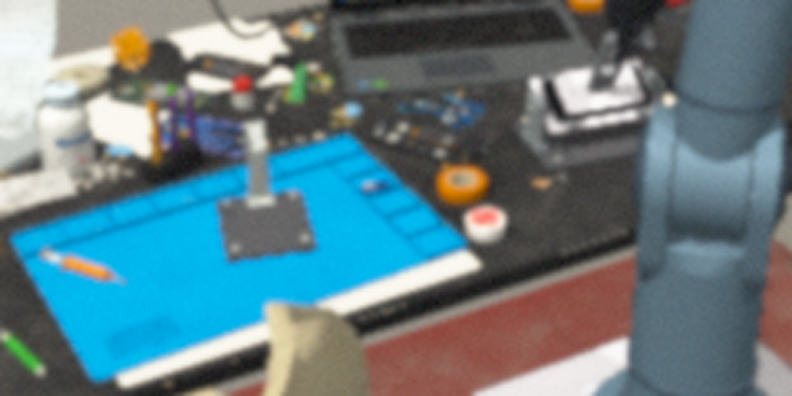

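I lifted the press plate off its hook and laid it on the middle of the phone screen at a 27.15° tilt. I handed in at 27.5 s, with the gripper still holding the handle at 60 N and pressing.

**Last checks**
- **Press force:** steady at about 8.5 N into the screen, with about 2 N of sideways force. The highest I read while feeling for contact was about 13.5 N.
- **Centring:** the plate and phone centrelines coincide in the last wrist picture, and their edges are parallel. Lengthwise it should be within about 1 mm.
- **Flushness:** contact height was lowest at a tilt of about 27.3°. The moment reading puts the pressure inside the plate, up to about 13 mm from its centreline, but it depends on where the force sensor sits, which I only estimated.
- **Bystanders:** in the last scene picture the tin, tape roll, syringe and green screwdriver look unmoved. The side view shows the violet screwdriver in place. I didn't check the opened phone separately at the end.

**Where readings disagreed:** the cameras gave slopes from 27.2° to 28.9°, so I settled the final tilt by contact. The screen also turned out about 1.4 mm higher than the cameras showed, within their 2 mm calibration.

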